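Fold the spice cupboard's door back onto its catch

ROBOT

A 6-joint arm with a two-finger parallel gripper is mounted at the origin on the work surface. World frame = base frame: x ahead of the robot, y to its left, z up, the work surface at z = 0. Lengths are in m, angles in rad, forces in N, time in s.
With the tool pointing down it reaches from about 0.35 to 0.975 m from the base axis. Payload 4.9 kg.
Tool frame: the origin (TCP) lies midway between the tips of the shut fingers; the grasp point (between the pads) lies 19 mm behind it; z points along the fingers, y is the direction in which the jaws open and shut (so a half turn about z gives the same grasp; the last joint's range is limited). The gripper opens to 85 mm and grips with 20 to 120 N. Pads are 22 mm wide; open, the fingers measure 114 mm over their backs; the gripper's body (76 mm by 85 mm) begins 54 mm behind the grasp point. The pads swing forward as they close: fully open they stand 13 mm farther back than shut.
Start: joints at [1.061, 0.053, 1.613, -0, 1.476, -0.119], TCP at [0.238, 0.578, 0.231] pointing down, gripper open.
Joint ranges: [-3.01, 3.01], [-1.01, 2.22], [0.06, 2.58], [-1.02, 4.17], [0.09, 2.62], [-3.14, 3.14]. Speed limits (rad/s): [2.57, 2.57, 3.14, 3.14, 3.14, 3.14].

INTERFACE

Orientations are given as [roll, pitch, yaw] about the fixed x, y, z axes, in that order (R = Rz(yaw) Ry(pitch) Rx(roll)).
In Python, from workcell import * gives the robot as it stands. Calls block until the motion is done:
- move_ptp(position, orientation): joint-space move of the TCP to a pose.
- move_straight(position, ori=None, max_speed=0.15, guard=None): straight line of the TCP; ori=None keeps the orientation; max_speed is the mean speed in m/s. With guard (N) it stops when the force on the tool has changed by that much, and returns True; else False.
- movej(angles): joint-space move.
- open_jaws() and grasp(grasp_force=None): open the fingers fully, or close them until they stop; grasp_force is the grip in N (None keeps the last).
- pause(seconds).
- ik(position, orientation): joint angles nearest the present ones, or None.
- get_image(name): name is "scene" or "top" or "wrist"; returns a dict with "image" (420x560x3 uint8, red, green, blue), "fx", "fy", "cx", "cy" (pixels), "world_from_camera" (4x4, takes a point from camera to world coordinates). Camera axes: x right, y down, z forward; pixel columns grow to the right and rows downward; lengths in m; the calibration is good to about 2 mm. A picture is of the moment at which its call begins. There is no depth.
A pose or a line that the arm cannot do raises PlanningError and nothing moves.
- sign_off(): hands the job in, once; it reports no verdict.
Readings, each from a call of its own:
- read_time(): time.
- read_joint_positions(): joint angles.
- read_qvel(): joint speeds.
- read_effort(): joint torques, N m.
- read_ee_pos(): TCP position.
- read_eef_rot(): TCP orientation.
- read_contact_force(): force on the tool from outside, world axes, zero at the start.
- read_ft_torque(): the same for the moment, N m.
- read_finger_gap(): finger opening in m.
Only numpy, scipy, OpenCV 4.12 (cv2) and the standard library are available. Lean on these libraries where they do the work, as an engineer would, in place of code of your own. Each camera call takes 0.05 s, during which the arm holds its last target. There are 200 camera calls.

TASK

Open the spice cupboard's folding door: pull it by its brass handle so that both panels fold along the track, then press the folded panels back against the side post until the door clicks home on its catch and stays fully open. Do not slam the door, and do not disturb the things standing about.

Things in the scene. Friction and masses are not known exactly. Their poses are not given: they have to be found in the camera images.
- cupboard: White spice cupboard, wooden roof, fixed; 320 mm wide (its y), 200 deep (x); roof 232 high. Origin at slab level under the middle of the 260 mm doorway, in the plane of the shut panels' inner faces; -x points out of the front. Door: two blue panels, each 130 mm wide, 12 thick (in front of that plane), from 12 to 236 mm up; the track runs behind their tops, under the roof's front.
- fold (a joint): Turn of the first panel about the post, rad; 0 shut, 1.50 end stop. At a, in the cupboard's frame (m), middle edge x = -0.13 sin a, y = 0.13 - 0.13 cos a; leading edge x = 0, y = 0.13 - 0.26 cos a; leading panel's outer face looks to (-cos a, -sin a). Stays where left (0.06 N m friction). From 1.42 a sprung roller resists (5 to 8 N at the leading edge); past its crest at 1.46 it snaps to 1.50 and holds.
- post_hinge (a point): Upright axis on which the first panel turns at the side post, in its inner-face plane: cupboard frame x = 0, y = +130 mm, z = 236 mm (top of the panel). Fully open, both panels lie face to face here and stick out 130 mm from the front.
- middle_edge (a point): Upright hinge axis joining the two panels, in their inner-face plane, at the panels' top (236 mm). Opening, it comes out of the front towards the cupboard's -x.
- lead_edge (a point): Leading edge of the leading panel, at its top (236 mm), on the axis of the pin that runs in the track. Opening, it slides along the cupboard's +y to the post. Beyond about 0.4 rad the door is driven on by pushing the leading panel's outer face, bare for 49 mm between handle and this edge, back towards the post.
- handle: Brass D-handle on the leading panel's outer face: level bar 10 mm thick, 52 mm clear between its two end posts. Origin mid-bar, 224 mm above the slab, 45 mm from the middle edge; y runs along the bar to the middle edge, -x away from the panel. 39 mm clear between bar and face, open above and below. A pull straight off the panel turns the door only to about 0.6 rad; then it binds.
- mortar: Wooden mortar, 112 mm across, 85 mm high, standing; origin at the centre of its foot. Bystander.
- pestle: Turned dark wooden pestle, 135 mm long, 36 mm thick, lying down; origin at the thick end, z along it. Bystander.
- jar: Glass jar with a red twist cap, 72 mm across, 125 mm high; origin at the centre of its foot. Bystander.
- measure: Aluminium measuring cup with a handle, 76 mm across, 80 mm high; origin at the centre of its foot. Bystander.
- basket: Green plastic basket, 180 x 240 x 90 mm, with an orange spring clip on its rim; origin at the centre of its underside. Bystander.
- mill: Dark wooden pepper mill, 58 mm across, 155 mm high, standing beside the cupboard; origin at the centre of its foot. Bystander.

How it is judged:
By the outcome, as a careful person would: the job done as asked, in the order asked, and still so for the second after the job is handed in, with the robot touching nothing.
It also fails if it takes over 58 s, if anything falls off the work surface, if the arm or the gripper's body presses on something with over 40 N, if the wrist force passes 120 N, or if a joint passes its speed limit or range.

## Working session

There is one attempt and no reset: what is moved stays moved. The work goes in short steps, each a Python script; the robot and the scene stay as the last script left them, time stands still between calls to the robot, and variables do not carry over. Pictures are saved under pics/ and viewed, about 8 in all and at most 12, crops included, and the job is handed in when it is done.

```bash
ls; mkdir -p pics; cat > h.py <<'E'
from workcell import *
import numpy as np, cv2
def shot(n,f):
    d=get_image(n); cv2.imwrite('pics/'+f,d['image'][:,:,::-1]); np.savez('pics/'+f+'.npz',**d); return d
def ray(d,u,v):
    T=np.array(d['world_from_camera']); r=T[:3,:3]@np.array([(u-d['cx'])/d['fx'],(v-d['cy'])/d['fy'],1]); return T[:3,3],r
def onz(d,u,v,z):
    o,r=ray(d,u,v); return o+r*(z-o[2])/r[2]
def proj(d,p):
    T=np.linalg.inv(np.array(d['world_from_camera'])); q=T[:3,:3]@np.asarray(p)+T[:3,3]; return d['fx']*q[0]/q[2]+d['cx'],d['fy']*q[1]/q[2]+d['cy']
E
python3 - <<'E'
from h import *
a=shot('scene','s0.png');b=shot('top','t0.png')
for d in (a,b): print(np.round(d['world_from_camera'],3).tolist(),d['fx'])
print(read_time(),read_contact_force())
E
```

```text
pics
[[-0.267, 0.802, -0.535, 1.32], [0.964, 0.212, -0.162, 0.338], [-0.016, -0.558, -0.829, 1.353], [0.0, 0.0, 0.0, 1.0]] 420.4990785356094
[[-0.002, -0.995, 0.098, 0.412], [-1.0, 0.002, -0.0, 0.067], [-0.0, -0.098, -0.995, 1.491], [0.0, 0.0, 0.0, 1.0]] 427.55532512896673
0.1 [-0.94403971  0.22267554  0.47854567]
```

View pics/s0.png

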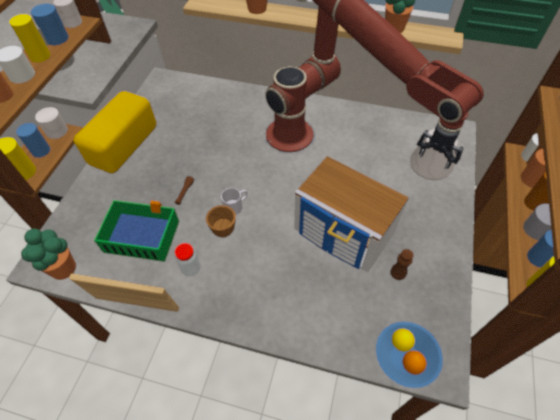

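View pics/t0.png

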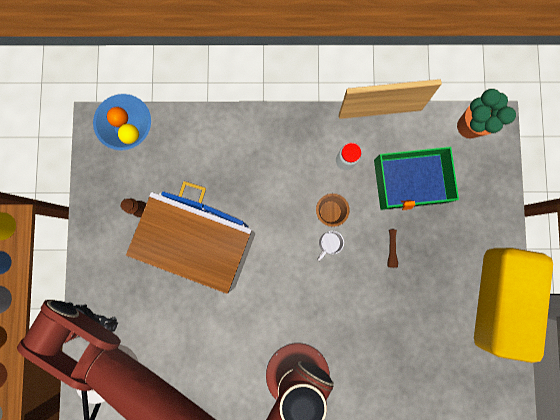

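The cupboard faces away from the robot, at about (190,240) in the top view. The handle is at (193,187) and the mill at (130,206). I'll zoom in on both views.

```bash
python3 - <<'E'
import cv2,numpy as np
t=cv2.imread('pics/t0.png')[165:305,110:270]; s=cv2.imread('pics/s0.png')[155:290,285:425]
t=cv2.resize(t,None,fx=2.5*1,fy=2.5,interpolation=cv2.INTER_CUBIC); s=cv2.resize(s,None,fx=2.5,fy=2.5,interpolation=cv2.INTER_CUBIC)
o=np.zeros((360,800,3),np.uint8); o[:350,:400]=t[:350]; o[:338,420:770]=s; cv2.imwrite('pics/z0.png',o)
E
```

```text
(no output)
```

View pics/z0.png

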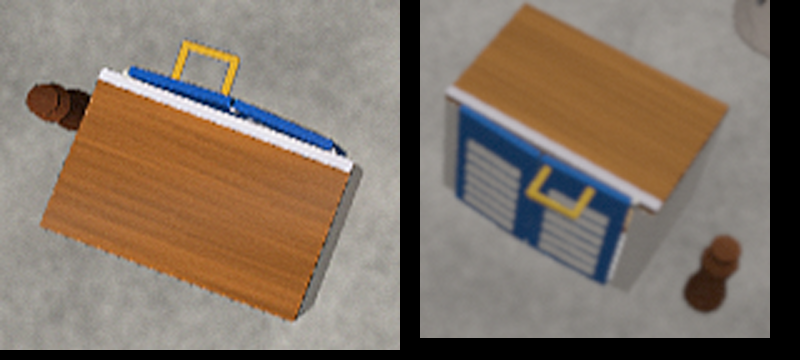

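```bash
python3 - <<'E'
from h import *
d=np.load('pics/t0.png.npz'); s=np.load('pics/s0.png.npz')
def P(x,y,z): return onz(d,110+x/2.5,165+y/2.5,z).round(4)
def S(x,y,z): return onz(s,285+(x-420)/2.5,155+y/2.5,z).round(4)
W=dict(FL=(98,80),FR=(348,172),BR=(296,320),BL=(41,226),wFL=(101,69),wFR=(352,165))
for k,(x,y) in W.items(): print(k,P(x,y,.232))
for k,(x,y) in dict(lead=(131,68),mid=(232,106),post=(337,150)).items(): print(k,P(x,y,.236))
for k,(x,y) in dict(barL=(185,43),barR=(237,60),pL=(174,78),pR=(227,95)).items(): print(k,P(x,y,.224))
print('mill top',P(42,102,.155))
print('scene')
for k,(x,y) in dict(FR=(449,90),FL=(660,205),BL=(727,107),BR=(525,5)).items(): print(k,S(x,y,.232))
for k,(x,y) in dict(barL=(577,214),barR=(530,193)).items(): print(k,S(x,y,.224))
print('mill top',S(727,250,.155))
print(read_joint_positions(), read_eef_rot())
E
```

```text
FL [0.575 0.447 0.232]
FR [0.4652 0.1499 0.232 ]
BR [0.2936 0.2095 0.232 ]
BL [0.4028 0.5091 0.232 ]
wFL [0.5882 0.4438 0.232 ]
wFR [0.4734 0.1452 0.232 ]
lead [0.5887 0.4071 0.236 ]
mid [0.5432 0.2868 0.236 ]
post [0.4909 0.1627 0.236 ]
barL [0.6205 0.3464 0.224 ]
barR [0.5998 0.2838 0.224 ]
pL [0.5782 0.3587 0.224 ]
pR [0.5577 0.2951 0.224 ]
mill top [0.5573 0.5399 0.155 ]
scene
FR [0.473  0.1484 0.232 ]
FL [0.5812 0.4458 0.232 ]
BL [0.407  0.5104 0.232 ]
BR [0.2975 0.2158 0.232 ]
barL [0.6156 0.3488 0.224 ]
barR [0.6003 0.286  0.224 ]
mill top [0.5763 0.5456 0.155 ]
[ 1.06103609e+00  5.32708401e-02  1.61417096e+00 -5.17649044e-06
  1.47600319e+00 -1.19014763e-01] [-3.13975281e+00 -2.14819095e-04  2.75084748e+00]
```

Nearly shut door; geometry from the two views agrees to about 5 mm. I'll use the shut fingers as a hook inside the D, with the 22 mm side across the 39 mm gap. First I'll hover there and check with the wrist camera.

```bash
cat >> h.py <<'E'
C0=np.array([.540,.290]); YC=np.array([-.35,-.937]); YC/=np.linalg.norm(YC); XC=np.array([YC[1],-YC[0]])
def w(p,z): return np.r_[C0+XC*p[0]+YC*p[1],z]
def panel(a,s,o):  # point s from the middle edge along leading panel, o out of its inner face (cupboard frame)
    M=np.array([-.13*np.sin(a),.13-.13*np.cos(a)]); return M+s*np.array([np.sin(a),-np.cos(a)])+o*np.array([-np.cos(a),-np.sin(a)])
Y0=np.arctan2(XC[1],XC[0])
def ori(a): return [np.pi,0,Y0+a]
E
python3 - <<'E'
from h import *
print(Y0,w(panel(0,.045,.056),.224))
grasp(20)
p=read_ee_pos(); move_straight([p[0],p[1],.40])
move_ptp(w(panel(.03,.045,.0315),.34),ori(.03))
print(read_time(),read_ee_pos(),read_joint_positions(),read_finger_gap(),read_contact_force())
d=shot('wrist','w1.png'); shot('top','t1.png')
for s in (.019,.071): print(proj(d,w(panel(.03,s,.056),.224)))
print(proj(d,w(panel(.03,0,.0),.236)),proj(d,w(panel(.03,.13,.0),.236)),np.round(d['world_from_camera'],3).tolist())
E
```

```text
2.78410913449231 [0.60820601 0.31255971 0.224     ]
3.75 [0.58736991 0.32206718 0.34039897] [ 3.90392800e-01  1.16678051e-01  1.36591402e+00  3.95524709e-04
  1.65849520e+00 -8.54274769e-01] 0.0001570548584201259 [0.38718944 0.19125508 0.10462614]
(np.float64(242.8022888978813), np.float64(234.17316447987065))
(np.float64(307.2478767040929), np.float64(234.2662454016466))
(np.float64(213.18339064584146), np.float64(167.04480732837547)) (np.float64(391.3542877683183), np.float64(167.34332309599546)) [[0.32, 0.914, 0.251, 0.525], [0.947, -0.309, -0.084, 0.345], [0.001, 0.264, -0.964, 0.484], [0.0, 0.0, 0.0, 1.0]]
```

View pics/w1.png

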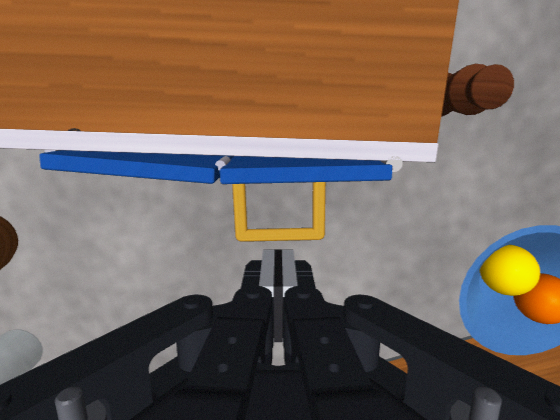

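The wrist view shows the bar at rows 229–242 with its posts' inner sides at columns 245 and 314, predicted as 243 and 307. The middle hinge is at (222,162), so I'll shift about 4 mm along the front. Next: descend into the D and pull.

```bash
cat >> h.py <<'E'
C0=C0-.004*YC
E
python3 - <<'E'
from h import *
a=.04
move_straight(w(panel(a,.045,.0315),.34),ori(a))
g=move_straight(w(panel(a,.045,.0315),.197),max_speed=.1,guard=6)
print('down',g,read_ee_pos(),read_contact_force())
if g: raise SystemExit
for a in (.2,.35,.5,.6):
    g=move_straight(w(panel(a,.045,.0425),.197),ori(a),max_speed=.05,guard=25)
    print(a,g,read_ee_pos(),np.round(read_contact_force(),1))
    if g: break
print(read_time())
shot('wrist','w2.png'); shot('top','t2.png')
E
```

```text
down False [0.5906813  0.32494088 0.19805008] [-0.04381346 -0.6203238  -1.422558  ]
0.2 False [0.61386644 0.32005815 0.19721577] [-0.1  0.5 -0.2]
0.35 False [0.621422   0.31351028 0.1969118 ] [-7.9 -7.1  3.4]
0.5 False [0.62509633 0.30602787 0.19684371] [-18.4  -7.7   7.2]
0.6 False [0.62660161 0.30019664 0.19683493] [-22.8  -4.7   9.9]
7.3333
```

View pics/w2.png

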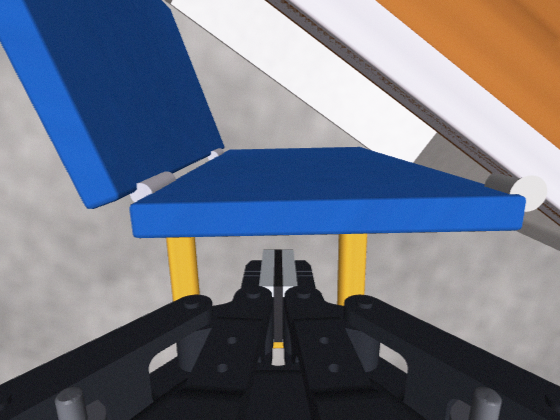

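The hook worked: the panel is square to the tool at a≈0.6 and the fingers are inside the D. Now I'll back off the bar, lift, and go to the bare face near the leading edge to push.

```bash
python3 - <<'E'
from h import *
a=.6
move_straight(w(panel(a,.045,.033),.197),ori(a),max_speed=.05)
move_straight(w(panel(a,.045,.033),.30))
move_straight(w(panel(a,.106,.048),.30),ori(a))
print(np.round(read_contact_force(),1),read_time())
d=shot('wrist','w3.png')
g=move_straight(w(panel(a,.106,.048),.197),max_speed=.12,guard=6)
print('down',g,np.round(read_contact_force(),1))
if g: raise SystemExit
for a in np.arange(.65,1.36,.1):
    g=move_straight(w(panel(a,.106,.022),.197),ori(a),max_speed=.08,guard=20)
    print(round(a,2),g,np.round(read_contact_force(),1))
    if g: break
print(read_time(),read_ee_pos())
shot('wrist','w4.png'); shot('top','t4.png')
E
```

```text
[-0.4 -0.7  0.4] 9.175
down False [-0.5 -1.   0.2]
0.65 False [ 0.2 -0.2 -0.8]
0.75 False [-0.4  0.9 -0.2]
0.85 False [-0.4 -0.9  0.5]
0.95 False [ 0.3 -1.2  1.1]
1.05 False [ 1.  -0.1  1.5]
1.15 False [-0.8 -0.1  1.4]
1.25 False [ 0.1 -0.3  2.4]
1.35 False [-0.3 -0.6  3.1]
13.4 [0.54815489 0.23101031 0.19712841]
```

View pics/w4.png

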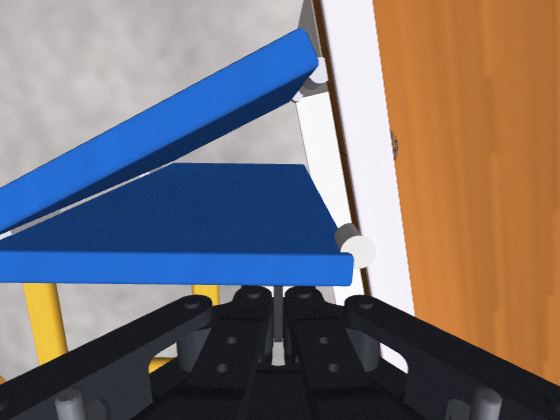

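The door follows the fingers at a≈1.35, and the tool sits clear between the handle and the edge. Now the slow press onto the catch.

```bash
python3 - <<'E'
from h import *
for a in (1.40,1.43,1.45,1.47,1.49,1.50,1.51,1.52,1.53):
    o=.022
    g=move_straight(w(panel(a,.106,o),.197),ori(min(a,1.5)),max_speed=.025,guard=15)
    print(a,g,np.round(read_contact_force(),1),np.round(read_contact_force()[:2]@YC,1))
    if g: break
print(read_time(),read_ee_pos())
shot('wrist','w5.png'); shot('top','t5.png')
E
```

```text
1.4 False [-1.   0.1  3.1] 0.3
1.43 False [-0.3  0.4  3.4] -0.3
1.45 False [1.8 4.  2.6] -4.4
1.47 False [ 0.6 -1.1  3.9] 0.8
1.49 False [-0.4  0.6 -0.1] -0.4
1.5 False [-0.7 -0.5  0.4] 0.7
1.51 False [0.8 0.6 1.5] -0.9
1.52 False [ 6.2  9.6 -2.8] -11.1
1.53 False [ 9.7 16.6 -6.1] -18.9
16.5333 [0.5321771  0.19718486 0.19736496]
```

View pics/w5.png

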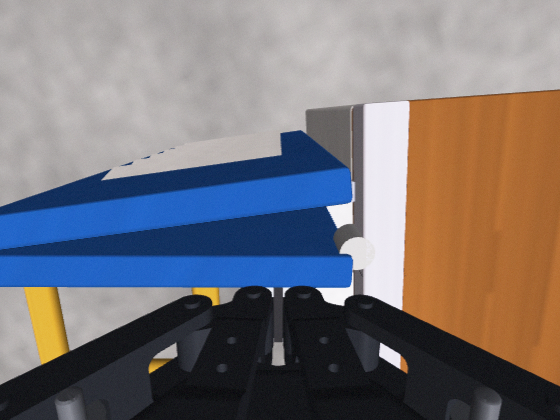

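The force rose to about 4 N near 1.45 and dropped away (the snap), then built to 19 N against the end stop. The two panels show about 8° between them, which matches a = 1.50. Now I'll back off, lift clear and check.

```bash
python3 - <<'E'
from h import *
a=1.5
move_straight(w(panel(a,.106,.06),.197),ori(a),max_speed=.06)
move_straight(w(panel(a,.106,.06),.40),max_speed=.15)
pause(.5)
e=shot('wrist','w6.png'); 
p=read_ee_pos(); move_ptp([.30,.40,.42],ori(.8))
d=shot('top','t6.png'); s=shot('scene','s6.png')
for n,p in dict(lead=panel(1.5,.13,0),mid=panel(1.5,0,0)).items(): print(n,proj(d,w(p,.236)),proj(e,w(p,.236)))
print(read_time(),np.round(read_contact_force(),1))
t=d['image'][80:320,90:350,::-1]; cv2.imwrite('pics/f6.png',np.hstack([cv2.resize(t,(390,360)),cv2.resize(e['image'][:,:,::-1],(400,360))]))
t0=cv2.imread('pics/t0.png'); df=np.abs(d['image'][:,:,::-1].astype(int)-t0).max(2)
print('bystander diff px', (df[100:290,300:520]>40).sum(), 'mill',(df[195:220,115:142]>40).sum())
E
```

```text
lead (np.float64(235.79425106850005), np.float64(221.14076299534815)) (np.float64(305.42193956641137), np.float64(122.67958983859192))
mid (np.float64(254.27484635413754), np.float64(181.3425303869651)) (np.float64(156.76969127444676), np.float64(122.6226825601056))
20.8333 [-0.4 -0.1 -0.5]
bystander diff px 38 mill 0
```

View pics/f6.png

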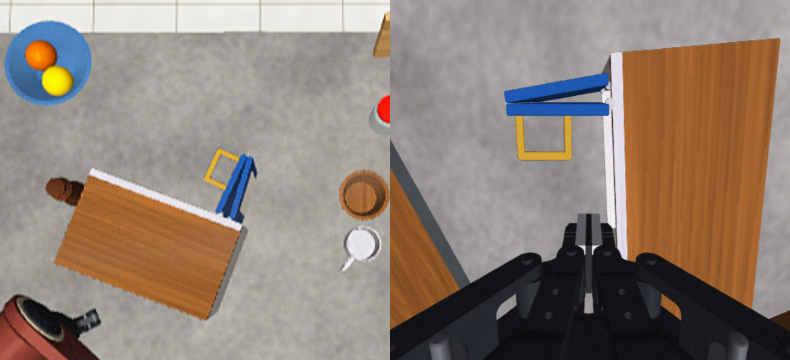

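```bash
python3 - <<'E'
from h import *
t0=cv2.imread('pics/t0.png').astype(int)
for f in ('t1','t4','t6'):
    m=np.abs(cv2.imread(f'pics/{f}.png').astype(int)-t0).max(2)[100:290,300:520]>40; ys,xs=np.nonzero(m); print(f,len(xs),(xs.min()+300,xs.max()+300,ys.min()+100,ys.max()+100) if len(xs) else '')
sign_off()
E
```

```text
t1 30 (np.int64(387), np.int64(397), np.int64(229), np.int64(266))
t4 31 (np.int64(387), np.int64(398), np.int64(230), np.int64(266))
t6 38 (np.int64(387), np.int64(398), np.int64(230), np.int64(266))
the job is handed in; nothing more can be done
```

The folding door is open on its catch, and the job was handed in at about 21 s of the 58 s allowed. I hooked the shut fingers in the brass handle and pulled the door to about 0.6 rad. I then pushed the bare part of the leading panel slowly back to the post.

- **Catch:** resistance read about 4 N at a commanded 1.45 rad, against the stated 5–8 N, and dropped away by 1.47. It then built to about 19 N against the end stop, still under the 40 N limit.
- **Stays open:** about 0.5 s after I backed off and lifted, the wrist picture showed the leading panel square to the tool at 1.50 rad. The top view, taken after the arm had moved away, shows the folded panels still at the post. The force reading was back to about 0 N.
- **Pull force:** the handle pull rose to about 25 N by 0.6 rad, so I stopped there, where the pull is expected to bind.
- **Bystanders:** comparing the top views before and after, the mill shows no change. Among the mortar, jar, measure and basket, nothing changed either.
- **One check that disagreed:** the pestle's outline differs from the first picture by 30–38 pixels. Most of that was already there before I touched the door and the arm never went near it, so it probably settled or rolled slightly by itself.

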